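# Set the tall dispenser's feed slide to its half-way catch

### The arm

A 7-joint arm with a two-finger parallel gripper is mounted at the origin on the work surface. World frame = base frame: x ahead of the robot, y to its left, z up, the work surface at z = 0. Lengths are in mm, angles in rad, forces in N, time in s.
With the tool pointing down it reaches from about 425 to 875 mm from the base axis. Payload 4.7 kg.
Tool frame: the origin (TCP) lies at the very end of the fingers, on their centre line; the grasp point (between the pads) lies 19 mm behind it; x points along the fingers, y is the direction in which the jaws open and shut, and the axes are right-handed (so a half turn about x gives the same grasp; the last joint's range is limited). The gripper opens to 85 mm and grips with 20 to 120 N. Pads are 22 mm wide; open, the fingers measure 114 mm over their backs; the gripper's body (76 mm by 85 mm) begins 54 mm behind the grasp point. The pads swing forward as they close: fully open they stand 13 mm farther back than shut.
Start: joints at [-1.131, 0.321, -0.07, 1.45, 0.023, 1.371, -0.057], TCP at [268.51, 591.969, 231.349] pointing down, gripper open.
Joint ranges: [-2.86, 2.86], [-0.3, 2.09], [-1.38, 1.24], [0.06, 2.45], [-1.56, 4.7], [0.09, 2.05], [-2.69, 2.69]. Speed limits (rad/s): [2.57, 2.57, 3.14, 3.14, 3.14, 3.14, 3.14].

### API

Orientations are given as a rotation vector (axis times angle).
In Python, from station import reach, line_to, goto_joints, gripper_to, hold, inverse_kinematics, read_state, read_camera, camera_params, MotionError, sign_off gives the robot as it stands. The module is installed in compiled form; this text tells all that it offers. Calls block until the motion is done:
- reach(position, orientation): joint-space move of the TCP to a pose.
- line_to(position, ori=None, vel=150, threshold=None): straight line of the TCP; ori=None keeps the orientation; vel is the mean speed in mm/s. With threshold (N) it stops when the force on the tool has changed by that much, and returns True; else False.
- goto_joints(angles): joint-space move.
- gripper_to(opening): finger opening in mm; the grip force is fixed at half the most; returns when the fingers have stopped.
- hold(seconds).
- inverse_kinematics(position, orientation): joint angles nearest the present ones, or None.
- read_state(): the state.
- read_camera(name): name is "scene" or "top" or "wrist"; returns the picture (384x512x3 uint8, red, green, blue); there is no depth.
- camera_params(name): a dict with "fx", "fy", "cx", "cy" (pixels), "dist" ([k1, k2, p1, p2, k3] as OpenCV has them; the pictures are not rectified), "camera_from_world" (4x4, takes a point from world to camera coordinates). Camera axes: x right, y down, z forward; pixel columns grow to the right and rows downward; lengths in mm; the calibration is good to about 2 mm. A picture is of the moment at which its call begins: read the wrist's pose just before it. camera_params takes no time and is no camera call; for the wrist camera it gives the pose at the moment of the call.
A pose or a line that the arm cannot do raises MotionError and nothing moves.
- sign_off(): hands the job in, once; it reports no verdict.
The state is a dict: "clock": time; "qpos": joint angles; "joint_vel": joint speeds; "effort": joint torques, N m; "tcp_pos": TCP position; "tcp_rot": TCP orientation; "force": force on the tool from outside, world axes, zero at the start; "moment": the same for the moment, N m; "gripper_width": finger opening in mm.
Only numpy, scipy, OpenCV 4.12 (cv2) and the standard library are available. Lean on these libraries where they do the work, as an engineer would, in place of code of your own. Each camera call takes 0.05 s, during which the arm holds its last target. There are 200 camera calls.

### The job

Set the dispenser with the tall hopper to ready, as the short one beside it already is: with the fingertips push its sprung slide in by the black plate, far enough for the stop pin to drop behind the tooth, then let go so that the slide springs back and catches on the pin half-way. Push gently and do not grip or lift anything; leave the short dispenser's slide and the loose things on the bench as they are.

Things in the scene. Friction and masses are not known exactly. Their poses are not given: they have to be found in the camera images.
- tall_unit: tall-hopper parts dispenser, bolted down. Origin on the bench; x axis = direction in which its slide is pushed in (away from the robot, yaw within 0.3 rad), z up. Base plate x -75..130 mm, y +-50, 12 thick; open sheet hopper 90 x 90 mm at x 40..130, rim 238 mm above the bench; in front of it, at x 2..18, a bridge 75 mm high (100 wide) carries the stop pin
- tall_slide (a joint): travel (m) of the tall dispenser's slide: 0 = out (home), grows as pushed in, end stop 0.072. Starts at 0. A spring pushes it out: 3 N at 0, 7 N at the end, 2 N more while lifting the pin. Pushed past 0.042 the pin drops behind its tooth; let go, it springs back to 0.036 and catches there. Let go earlier it returns to 0
- tall_pad (a point): centre of the robot-side face of the tall dispenser's black upright push plate, on the end of the slide and moving with it. Plate 60 mm wide, 12 thick, from 18 to 92 mm above the bench; this point is 60 mm up, at x = -142 mm (plus slide travel), y = 0 of the unit. The bench before it is free for 50 mm or more
- tall_pin (a joint): height (m) of the tall dispenser's stop pin, an upright 10 mm steel pin with a black 22 mm knob, sprung downward in the bridge at x = 10 mm of the unit: 0 = down (knob top 96 mm above the bench); rises by up to 0.012 while the slide's tooth passes under it, then drops back
- short_unit: short-hopper parts dispenser, bolted down. Origin on the bench; x axis = direction in which its slide is pushed in (away from the robot, yaw within 0.3 rad), z up. Base plate x -75..130 mm, y +-50, 12 thick; open sheet hopper 90 x 90 mm at x 40..130, rim 138 mm above the bench; in front of it, at x 2..18, a bridge 75 mm high (100 wide) carries the stop pin
- short_slide (a joint): travel (m) of the short dispenser's slide: 0 = out (home), grows as pushed in, end stop 0.072. Starts caught at 0.036; must stay. A spring pushes it out: 3 N at 0, 7 N at the end, 2 N more while lifting the pin. Pushed past 0.042 the pin drops behind its tooth; let go, it springs back to 0.036 and catches there. Let go earlier it returns to 0
- short_pad (a point): centre of the robot-side face of the short dispenser's black upright push plate, on the end of the slide and moving with it. Plate 60 mm wide, 12 thick, from 18 to 92 mm above the bench; this point is 60 mm up, at x = -142 mm (plus slide travel), y = 0 of the unit. The bench before it is free for 50 mm or more
- union: loose brass tube union standing upright on the bench between the two dispensers or a little nearer the robot, 50 mm tall, 38 mm across its hexagon; a bystander. Origin at the centre of its underside
- wrench: loose steel wrench 180 mm long lying flat (8 mm) at the left of the dispensers; a bystander. Origin at its middle, on the bench, x along it
- carton: loose open cardboard carton of steel fittings, 120 x 100 mm, 110 mm high, at the right of the dispensers; a bystander. Origin at the centre of its underside

How it is judged:
By the outcome, as a careful person would: the job done as asked, in the order asked, and still so for the second after the job is handed in, with the robot touching nothing.
It also fails if it takes over 32 s, if anything falls off the work surface, if the arm or the gripper's body presses on something with over 40 N, if the wrist force passes 120 N, or if a joint passes its speed limit or range.

## Working session

There is one attempt and no reset: what is moved stays moved. The work goes in short steps, each a Python script; the robot and the scene stay as the last script left them, time stands still between calls to the robot, and variables do not carry over. Pictures are saved under pics/ and viewed, about 8 in all and at most 12, crops included, and the job is handed in when it is done.

```bash
mkdir -p pics
python3 - <<'E'
from station import *
import cv2,numpy as np
np.set_printoptions(precision=4,suppress=True)
for n in ("scene","top"):
    im=read_camera(n); cv2.imwrite(f"pics/{n}0.png",im[:,:,::-1])
    p=camera_params(n); print(n,p)
s=read_state(); print(s)
E
```

```text
scene {'fx': 356.50229469932333, 'fy': 356.50229469932333, 'cx': 253.73971026065632, 'cy': 190.85615202990934, 'dist': array([-0.0111,  0.    ,  0.    ,  0.    ,  0.    ]), 'camera_from_world': array([[   0.612 ,    0.7908,    0.0113, -352.8174],
       [   0.4578,   -0.3425,   -0.8205, -213.7973],
       [  -0.6449,    0.5073,   -0.5716, 1431.3803],
       [   0.    ,    0.    ,    0.    ,    1.    ]])}
top {'fx': 465.41076331980776, 'fy': 465.41076331980776, 'cx': 256.5387828172699, 'cy': 184.03634899774542, 'dist': array([0.0624, 0.    , 0.    , 0.    , 0.    ]), 'camera_from_world': array([[  -0.0127,   -0.9998,   -0.0124,    9.7093],
       [  -0.9803,    0.0149,   -0.1969,  585.4418],
       [   0.1971,    0.0097,   -0.9803, 1304.3983],
       [   0.    ,    0.    ,    0.    ,    1.    ]])}
{'clock': 0.1, 'qpos': array([-1.1309,  0.3218, -0.0701,  1.4516,  0.0226,  1.3708, -0.0569]), 'joint_vel': array([ 0.0005, -0.0011, -0.0011, -0.0026,  0.    , -0.001 ,  0.0018]), 'effort': array([  0.0008, -49.4877,  -0.3835, -31.5212,   0.0131,   0.0074,
         0.    ]), 'tcp_pos': array([268.3204, 591.5001, 230.3168]), 'tcp_rot': array([ 0.3326,  1.5451, -0.3353]), 'force': array([ 0.2792, -0.0242, -0.4358]), 'moment': array([0.01  , 0.0094, 0.056 ]), 'gripper_width': 85.34135084466298}
```

View pics/scene0.png

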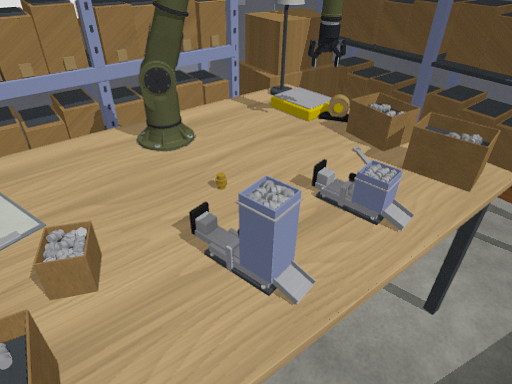

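View pics/top0.png

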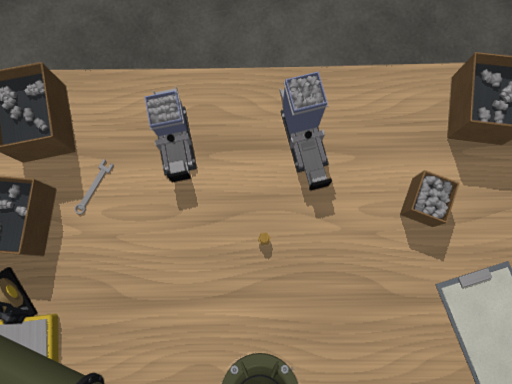

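The scene view shows the tall dispenser in front, with its slide out and its black plate at about (200,217). In the top view the tall unit is the right one: plate (320,183), knob (308,134), hopper (304,92). The union is at (264,239), well left of the tall unit's approach line.

```bash
cat > h.py <<'E'
import cv2,numpy as np
from station import *
np.set_printoptions(precision=3,suppress=True)
def ray(p,uv):
    K=np.array([[p['fx'],0,p['cx']],[0,p['fy'],p['cy']],[0,0,1]])
    n=cv2.undistortPoints(np.array([[uv]],float),K,np.array(p['dist']))[0,0]
    T=np.array(p['camera_from_world']);R=T[:3,:3]
    return -R.T@T[:3,3],R.T@np.array([n[0],n[1],1])
def onz(p,uv,z):
    o,d=ray(p,uv); return o+d*(z-o[2])/d[2]
def blobs(im,box,thr,amin=15):
    x0,y0,x1,y1=box
    m=(im[y0:y1,x0:x1].max(2)<thr).astype(np.uint8)
    n,l,st,c=cv2.connectedComponentsWithStats(m)
    for i in range(1,n):
        if st[i,4]>=amin:
            cn=cv2.findContours((l==i).astype(np.uint8),cv2.RETR_EXTERNAL,cv2.CHAIN_APPROX_NONE)[0][0]
            r=cv2.minAreaRect(cn)
            yield c[i]+[x0,y0],st[i],cv2.boxPoints(r)+[x0,y0]
E
python3 - <<'E'
from h import *
im=cv2.imread("pics/top0.png"); p=camera_params("top")
for box in ((270,60,350,200),(140,80,210,195)):
    for c,s,b in blobs(im,box,45):
        print(c,s,b.tolist()); print("  z96",onz(p,c,96),[onz(p,q,92)[:2].round(1).tolist() for q in b])
a=cv2.resize(im[60:200,270:350],None,fx=4,fy=4,interpolation=cv2.INTER_CUBIC)
b=cv2.resize(im[60:200,135:215],None,fx=4,fy=4,interpolation=cv2.INTER_CUBIC)
cv2.imwrite("pics/crop.png",np.hstack([a,b]))
E
```

```text
[307.927 134.463] [35 71  7  8 41] [[303.5, 134.5], [308.0, 130.0], [312.5, 134.5], [308.0, 139.0]]
  z96 [ 722.234 -149.67    96.   ] [[723.6, -137.3], [737.0, -150.8], [723.1, -163.3], [709.8, -149.9]]
[293.56 154.48] [21 89  6 13 25] [[291.00000381469727, 149.00001525878906], [292.83486557006836, 148.44955444335938], [296.46789169311523, 160.5596466064453], [294.63302993774414, 161.110107421875]]
  z96 [ 663.043 -106.455   96.   ] [[680.6, -99.8], [682.2, -105.2], [645.9, -114.6], [644.4, -109.3]]
[299.346 168.885] [ 26 106   8   6  26] [[296.0, 166.0], [303.0, 166.0], [303.0, 171.0], [296.0, 171.0]]
  z96 [ 620.251 -121.778   96.   ] [[629.8, -112.8], [629.5, -132.8], [614.8, -132.4], [615.1, -112.4]]
[319.844 184.126] [ 40 119  22  11 135] [[308.71475982666016, 183.53770446777344], [330.6196746826172, 178.38360595703125], [332.1016387939453, 184.6819610595703], [310.1967239379883, 189.8360595703125]]
  z96 [ 574.943 -178.424   96.   ] [[577.9, -147.4], [592.0, -210.2], [573.6, -213.6], [559.6, -151.0]]
[186.87 127.  ] [45 38  5 19 23] [[184.04389572143555, 118.20487976074219], [
[... 492 characters left out ...]
9.0, 236.8], [707.1, 248.2]]
[191.643 151.429] [50 65  4 14 28] [[189.46154022216797, 145.3076934814453], [191.3846206665039, 144.92308044433594], [193.92308044433594, 157.61538696289062], [192.0, 158.0]]
  z96 [676.784 187.255  96.   ] [[696.4, 194.4], [697.4, 188.9], [659.3, 181.0], [658.3, 186.6]]
[192.464 166.429] [49 83  7  7 28] [[189.0, 163.0], [195.0, 163.0], [195.0, 169.0], [189.0, 169.0]]
  z96 [632.244 184.285  96.   ] [[643.5, 195.0], [643.3, 177.7], [625.5, 177.5], [625.8, 194.7]]
[177.994 175.873] [ 26  91  24  11 173] [[166.0, 171.0], [189.0, 171.0], [189.0, 181.0], [166.0, 181.0]]
  z96 [605.133 225.191  96.   ] [[620.9, 260.6], [619.9, 194.6], [590.5, 194.2], [591.5, 259.8]]
```

View pics/crop.png

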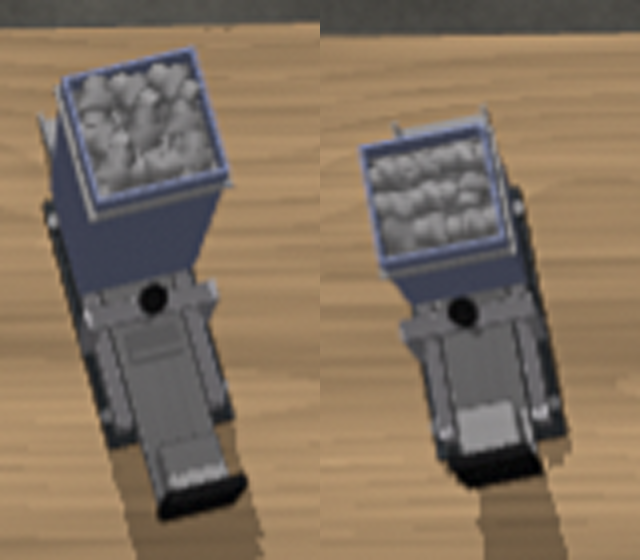

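The far top edge of the plate lies 139.8 mm from the knob, and it must be 140. The yaw is 0.227 from the knob-to-plate line and 0.221 from the plate edge. So the pad is at about (574,-184,60) with yaw 0.225. Next I move to the approach pose, 50 mm in front of the plate with the fingers shut and tilted 25°, and check it.

```bash
cat >> h.py <<'E'
from scipy.spatial.transform import Rotation as Ro
yaw=0.225; d=np.array([np.cos(yaw),np.sin(yaw),0]); pad=np.array([573.8,-183.6,0])
def ori(s,t=np.radians(25)):
    x=np.sin(t)*d-np.array([0,0,np.cos(t)]); y=s*np.array([-d[1],d[0],0])
    return Ro.from_matrix(np.c_[x,y,np.cross(x,y)]).as_rotvec()
def at(u,z): # finger front at u mm from the pad's home face
    return pad+d*(u-10)+[0,0,z]
E
python3 - <<'E'
from h import *
q0=read_state()['qpos']
c=[]
for s in (1,-1):
    q=inverse_kinematics(at(-50,220),ori(s)); print(s,q)
    if q is not None: c.append((np.abs(np.array(q)-q0).max(),s))
s=min(c)[1]; print("s",s)
gripper_to(0)
reach(at(-50,220),ori(s)); line_to(at(-50,55),vel=120)
st=read_state(); print(st['clock'],st['tcp_pos'],at(-50,55),st['force'],st['gripper_width'])
a=read_camera("wrist");b=read_camera("top")
cv2.imwrite("pics/a1.png",np.hstack([a,b])[:,:,::-1][:, :]); im=cv2.imread("pics/a1.png")
cv2.imwrite("pics/a1s.png",cv2.resize(im,(800,300),interpolation=cv2.INTER_AREA))
E
```

```text
1 [-0.425 -0.226  0.833  2.04  -0.118  0.905  2.278]
-1 [ 0.238 -0.125  0.245  2.024 -0.314  0.925 -0.71 ]
s -1
5.2917 [ 515.847 -197.26    55.756] [ 515.312 -196.986   55.   ] [0.571 0.58  0.092] -0.026363295929776438
```

View pics/a1s.png

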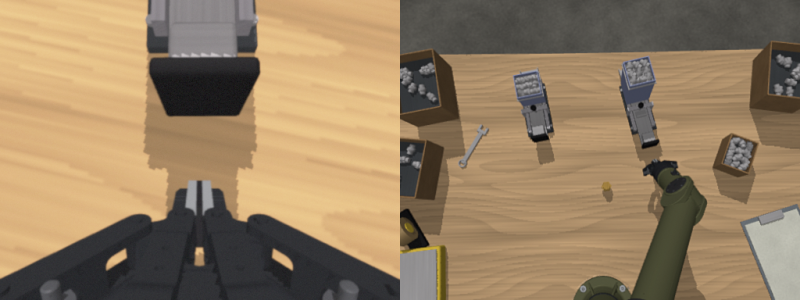

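The wrist view (left half) shows the shut fingertips at column 200 and the plate centred at about 204, with its edge level. That makes the alignment good to a few millimetres, and the bench between is clear. Now I push: find contact, go 55 mm in from there, then back off.

Run:
```python
from h import *
def u(): return (np.array(read_state()['tcp_pos'])-pad)@d+10
hit=line_to(at(20,55),vel=25,threshold=2.0)
u0=u(); st=read_state(); print("contact",hit,u0,st['force'],st['clock'])
if hit and abs(u0)<15:
    h2=line_to(at(u0+54,55),vel=30,threshold=25)
    hold(0.3); st=read_state(); print("pushed",h2,u()-u0,st['force'],st['clock'])
    im=read_camera("scene"); cv2.imwrite("pics/push.png",im[:,:,::-1])
```

```text
contact True 3.5179940499458846 [-3.447 -0.681  2.042] 7.3167
pushed False 52.82346929580128 [-5.896  0.333  1.872] 9.575
```

Contact came within 4 mm of the estimate. The push reached about 53 mm at 6 N, which fits the spring. Backing off to check.

Run:
```python
from h import *
line_to(at(-50,57),vel=60)
st=read_state(); print(st['clock'],st['force'])
line_to(at(-60,200),vel=120); hold(0.3)
st=read_state(); print(st['clock'],st['force'],st['tcp_pos'])
p=camera_params("top"); b=read_camera("top")[:,:,::-1]; s=read_camera("scene")[:,:,::-1]; cv2.imwrite("pics/top2.png",b)
for box in ((270,60,350,200),(140,80,210,195)):
    bl=[(c,q) for c,t,q in blobs(b,box,45,35)]
    for c,q in bl: print(c,[onz(p,x,92)[:2].round(1).tolist() for x in q])
f=lambda i,x,y,w,h,k:cv2.resize(i[y:y+h,x:x+w],None,fx=k,fy=k,interpolation=cv2.INTER_CUBIC)
cv2.imwrite("pics/after.png",np.hstack([f(b,140,60,200,180,2),f(s,170,150,200,180,2)]))
o=cv2.imread("pics/top0.png"); print("diff bystanders",[int((cv2.absdiff(o,b)[y:y1,x:x1].max(2)>40).sum()) for x,y,x1,y1 in((250,230,275,250),(70,150,120,220),(395,165,465,230),(140,85,205,185))])
```

```text
11.5667 [ 0.356  0.134 -0.054]
13.2083 [ 0.524 -0.319 -1.024] [ 505.434 -199.15   199.583]
[307.875 134.4  ] [[723.6, -137.3], [737.0, -150.8], [724.7, -161.9], [711.3, -148.5]]
[316.796 172.387] [[612.1, -139.3], [626.8, -201.0], [608.1, -204.8], [593.4, -143.2]]
[170.275 137.725] [[728.4, 260.3], [728.2, 242.8], [710.0, 242.4], [710.3, 259.8]]
[178.059 175.918] [[617.7, 260.8], [620.7, 195.4], [593.0, 193.4], [590.0, 258.5]]
diff bystanders [0, 0, 0, 0]
```

View pics/after.png

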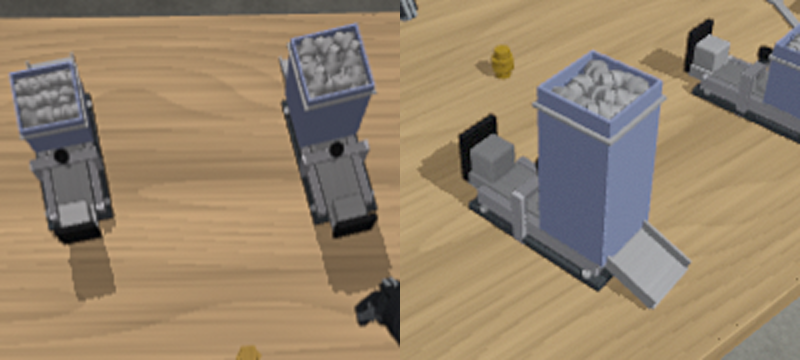

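The plate edges moved 34–36 mm along the slide axis, matching the 36 mm catch position. The knob is back at its starting pixel (307.9,134.4). The image shows the tall slide half in, like the short one, and the gripper clear of it. The bystanders and the short unit show no pixel change.

Run:
```python
from station import *
sign_off(); print(read_state()['clock'])
```

```text
the job is handed in; nothing more can be done
the job is handed in; nothing more can be done
```

The tall dispenser is set to ready. I pushed its plate in about 53 mm with the shut fingertips (about 6 N of force), then backed off, and the slide sprang back and caught. The job was handed in at about 13 s on the robot's clock.

- **Slide:** in the top view the plate stands about 35 mm in from home and stays there with the robot clear. The catch is at 36 mm, so that agrees within measuring error.
- **Pin:** its knob is back where it started in the image, so the pin has dropped behind the tooth.
- **Robot:** the gripper is clear at 200 mm height, with about 1 N of residual force on the tool.
- **Everything else:** the short dispenser, union, wrench and carton show no change between the before and after top pictures.

No check failed. The only disagreement was that contact came about 3.5 mm later than my estimated plate position, within calibration and finger-size error. I measured the push from the actual contact.

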